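# Load an alternator end bracket and clamp it with a sliding strap and cam lever

## Task

Lower the alternator end bracket (do not drop it), boss up and either way round, over the two locating pins of the assembly fixture until it sits flush on the nest, and let go of it. Then hook the fingers behind the spring-loaded strap's crosspiece, one finger each side of strap and open cam lever, draw the strap out over the bracket's rim until its scribed line is level with the witness lines on the guide and, holding it there, squeeze the cam lever shut along the strap. The cam's lock nut is still loose, so finish while holding: keep your grip on the strap, at its line, with the lever shut and the bracket flush, and leave the other parts on the bench where they are.

Things in the scene. Friction and masses are not known exactly. Their poses are not given: they have to be found in the camera images.
- bracket_center (a point): Alternator end bracket, loose, cast aluminium, 0.34 to 0.53 kg, flat on the bench, boss up: disc 90 mm across, 11 mm thick, with an upright round boss in its middle (40 mm across, top 42 mm above the underside; grip it here) and two opposite ears along its x axis. This point: on its axis, 21 mm above the underside, z up. The same turned half round.
- bracket_hole (a point): Centre of the hole in one ear of the bracket, at its top face: 12 mm through hole, 60 mm from the bracket's axis along its +x; the other ear is alike at -x. Each ear is 30 x 32 mm, 11 mm thick; 150 mm over both ears.
- nest (a point): Centre of the flat top of the fixture's round nest (86 mm across), 30 mm above the bench, 14 mm above its base plate (bolted down). Seated, the bracket's underside rests here with its ears over the pins. Fixture axes: x along the line of the two pins, y from the nest to the strap's guide, z up.
- pin (a point): Tip of the +x locating pin: steel, 10 mm across with a bullet nose, at x = +60 mm, y = 0 from the nest's centre, on a pad level with the nest, rising 24 mm above it. The other pin is alike at x = -60 mm.
- crosspiece (a point): Middle of the rear face (towards the guide; the fingers bear here) of the strap's crosspiece, a T-bar 96 mm long along x, 12 mm thick, 14 mm high, 44 to 58 mm above the bench. Retracted it is at fixture x = 0, y = 89 mm; at the mark y = 61 mm. A nose 24 mm wide reaches 28 mm from this point towards the nest; at the mark it lies 3 mm above the bracket's rim.
- witness (a point): Middle between the two white witness lines on top of the guide's cheeks, x = 0, y = 155 mm, 58 mm above the bench. The guide is fixed, 54 mm wide, y = 129 to 208 mm, 80 mm high at the lever's hub. The strap, a steel bar 20 mm wide, runs through it along y at x = 0. Between crosspiece and guide (40 mm gap when retracted) only the 16 mm high base plate lies beside the strap.
- strap (a joint): Travel of the strap out of the guide towards the nest, m: 0 retracted (start), 0.028 when the black line across its top is level with the white witness lines (the length mark), 0.040 end of travel. A spring in the guide draws it back, about 2 N at 0 and 6 N at the mark; let go, it returns, lever open or shut, as the cam's lock nut is loose.
- lever_end (a point): Middle of the round free end of the cam lever, a dark steel bar 12 mm wide whose arm lies just above the strap, 59.5 to 72 mm above the bench. It swings level about an upright pivot on the guide (fixture x = 4, y = 141 mm). This point is 64 mm from the pivot, 66 mm above the bench; the tip is 6 mm farther.
- cam_lever (a joint): Angle of the cam lever, rad: 0 shut (along the strap, outer face flush with the strap's +x side, x = 10 mm), growing as the free end swings to the fixture's +x side, up to 0.46. Starts at 0.32 to 0.42, stays where left (stiff: about 2 N at its end moves it). Gripping the strap with one finger outside the lever pushes it shut.
- pulley_a: Loose grooved steel pulley, 58 mm across, 42 mm high, standing beside the fixture; origin at the centre of its underside. Leave it.
- pulley_b: Loose grooved steel pulley, 66 mm across, 36 mm high, standing beyond the fixture; origin at the centre of its underside. Leave it.
- nut: Loose hexagon nut, 29 mm over corners, 13 mm high, lying on a corner of the fixture's base plate; origin at the centre of its underside. Leave it.
- bearing: Loose steel ball bearing ring, 52 mm across, 15 mm high; origin at the centre of its underside. Leave it.
- spray_can: Standing spray can, 64 mm across, 170 mm high; origin at the centre of its underside. Leave it.
- screwdriver: Loose screwdriver lying on the bench, origin below its middle. Leave it.
- regulator: Loose green regulator circuit board, 85 x 60 mm; origin at the centre of its underside. Leave it.
Things that resemble listed ones, but are neither listed nor needed, are in the scene too. Leave any turquoise look-alike of the part that bears bracket_center alone.

How it is judged:
By the outcome, as a careful person would: the job done as asked, in the order asked, and still so for the second after the job is handed in, while the arm keeps its last pose, push and grip.
It also fails if it takes over 51 s, if anything falls off the work surface, if the arm or the gripper's body presses on something with over 40 N, if the wrist force passes 120 N, or if a joint passes its speed limit or range.

## Robot

A 6-joint arm with a two-finger parallel gripper is mounted at the origin on the work surface. World frame = base frame: x ahead of the robot, y to its left, z up, the work surface at z = 0. Lengths are in mm, angles in rad, forces in N, time in s.
With the tool pointing down it reaches from about 300 to 775 mm from the base axis. Payload 14.6 kg.
Tool frame: the origin (TCP) lies between the finger pads; the fingertips stand 19 mm ahead of it and the grasp point (between the pads) is the TCP; z points along the fingers, y is the line along which they close (so a half turn about z gives the same grasp; the last joint's range is limited). The gripper opens to 85 mm and grips with 20 to 120 N. Pads are 22 mm wide; open, the fingers measure 114 mm over their backs; the gripper's body (76 mm by 85 mm) begins 54 mm behind the grasp point. The pads swing forward as they close: fully open they stand 13 mm farther back than shut.
Start: joints at [-1.2, 0.3, 1.521, -0, 1.321, -0.067], TCP at [233.163, -498.121, 250.281] pointing down, gripper open.
Joint ranges: [-3.03, 3.03], [-0.79, 2.21], [0.23, 2.52], [-1.04, 4.18], [0, 3.07], [-2.55, 2.55]. Speed limits (rad/s): [2.22, 2.22, 2.57, 3.14, 3.14, 3.14].

## Interface

Orientations are given as [roll, pitch, yaw] about the fixed x, y, z axes, in that order (R = Rz(yaw) Ry(pitch) Rx(roll)).
In Python, from cell import bot gives the robot as it stands.
- The arm moves only by the shell command python3 -m crank 'ROWS' [FORCE]. ROWS is JSON, a list of rows, each a list of 3 entries, a list of its own where there are three numbers: the shift along the tool's x, y, z in cm, then the turn about the tool's z in degrees, then the closure, from 0 (fully open) to 1 (shut). A call has 1 to 5 rows; each row shifts and turns the commanded pose from where the row before left it, along the tool's axes as they then stand; what a row does not reach is not made up. A row lasts 1/10 s, in which the tool goes at most 50 mm and 8.59 degrees, less where a joint would pass 70% of its speed; a pose out of reach is approached as far as the arm can. A call with a gripper value outside its range is refused whole. The fingers move at their own pace and stop on an object; FORCE is the grip in N (left out, the last holds). Time passes only in rows, so rows that do not move let the fingers close. It gives the time, the measured TCP pose, the force, the opening and the grip force at its end, in the units of the state.
- bot.state(): the state, without advancing time (a new reading comes with each control period).
- bot.capture(name): name is "side" or "top" or "wrist"; returns a dict with "image" (480x640x3 uint8, red, green, blue), "K" (3x3 intrinsics, pixels), "pose" (4x4, takes a point from camera to world coordinates). Camera axes: x right, y down, z forward; pixel columns grow to the right and rows downward; lengths in mm; the calibration is good to about 2 mm. The wrist camera is an equidistant fisheye: a pixel r from the principal point sees the ray r / f radians off the axis. A picture is of the moment at which its call begins. There is no depth.
- bot.job_done(): hands the job in; it is judged then, once.
Trained networks look in a picture, given as the dict that the camera call returned (one of the last four; its "shot" number tells which), for a name from the list of things; names that differ only in an ending like _2 or _b are one class to them, and where a whole thing is asked for, a point or a joint stands for the part that bears it (a point fixed in the world has none). Each returns a list of dicts, best first, with "p" (0 to 1); they miss things now and then, are a little off and sometimes report something else, mostly with a low value. They report only what shows in the picture. A call takes as long as a camera call. They do not tell look-alikes from the thing itself.
- bot.search_frame(picture, label): "bbox" ([left, top, right, bottom] in pixels, round what is visible of it).
- bot.regions_of(picture, label): "region" (480x640 bool, what is visible of it) and "bbox" ([left, top, right, bottom] in pixels, round what is visible of it).
The state is a dict: "t": time; "qpos": joint angles; "dq": joint speeds; "joint_efforts": joint torques, N m; "tcp_pos": TCP position; "tcp_rot": TCP orientation; "contact_force": force on the tool from outside, world axes, zero at the start; "torque": the same for the moment, N m; "grip_width": finger opening in mm; "gripper_force": force on a finger pad.
Only numpy, scipy, OpenCV 4.12 (cv2) and the standard library are available. Lean on these libraries where they do the work, as an engineer would, in place of code of your own. Each camera call takes 0.05 s, during which the arm holds its last target. There are 200 camera calls.

## Working session

There is one attempt and no reset: what is moved stays moved. The work goes in short steps, Python scripts to look and compute and a shell command to move; the robot and the scene stay as the last step left them, time stands still between calls to the robot, and variables do not carry over. Pictures are saved under pics/ and viewed, at most 10 in all, crops included, and the job is handed in when it is done.

```bash
mkdir -p pics; ls
cat > h.py <<'E'
import numpy as np, cv2
from cell import bot
from scipy.spatial.transform import Rotation as R
def save(c,n): cv2.imwrite('pics/'+n+'.png',c['image'][:,:,::-1])
def ray(c,u,v,fish=False):
    K=np.array(c['K']);P=np.array(c['pose'])
    x=(u-K[0,2])/K[0,0];y=(v-K[1,2])/K[1,1]
    if fish:
        r=np.hypot(x,y);d=np.array([x/r*np.sin(r),y/r*np.sin(r),np.cos(r)]) if r>1e-9 else np.array([0,0,1.])
    else: d=np.array([x,y,1.])
    return P[:3,3],P[:3,:3]@d
def atz(c,u,v,z,fish=False):
    o,d=ray(c,u,v,fish);return o+d*(z-o[2])/d[2]
def proj(c,p,fish=False):
    K=np.array(c['K']);P=np.array(c['pose']);q=P[:3,:3].T@(np.array(p,float)-P[:3,3])
    if fish:
        r=np.hypot(q[0],q[1]);t=np.arctan2(r,q[2]);s=t/max(r,1e-9);x,y=q[0]*s,q[1]*s
    else: x,y=q[0]/q[2],q[1]/q[2]
    return np.array([K[0,0]*x+K[0,2],K[1,1]*y+K[1,2]])
E
python3 - <<'E'
from h import *
for n in ['top','side']:
    c=bot.capture(n);save(c,n+'0');print(n,c['pose'].__array__().round(2) if hasattr(c['pose'],'__array__') else c['pose'])
    for l in ['bracket_center','bracket_hole','nest','pin','crosspiece','witness','lever_end']:
        print(l,[(round(d['p'],2),np.round(d['bbox']).tolist()) for d in bot.search_frame(c,l)[:5]])
print(bot.state())
E
```

```text
pics
top [[-9.0000e-02 -9.6000e-01  2.5000e-01  2.5032e+02]
 [-1.0000e+00  9.0000e-02 -2.0000e-02  1.0540e+01]
 [-1.0000e-02 -2.5000e-01 -9.7000e-01  1.0265e+03]
 [ 0.0000e+00  0.0000e+00  0.0000e+00  1.0000e+00]]
bracket_center [(0.97, [476.0, 325.0, 543.0, 375.0]), (0.92, [204.0, 310.0, 258.0, 388.0]), (0.89, [430.0, 226.0, 493.0, 287.0]), (0.8, [358.0, 297.0, 431.0, 332.0])]
bracket_hole [(0.89, [355.0, 299.0, 431.0, 338.0]), (0.8, [211.0, 309.0, 254.0, 389.0]), (0.77, [432.0, 228.0, 495.0, 286.0]), (0.56, [352.0, 248.0, 362.0, 262.0])]
nest [(0.8, [220.0, 180.0, 376.0, 268.0]), (0.64, [263.0, 192.0, 303.0, 207.0]), (0.31, [128.0, 195.0, 166.0, 243.0])]
pin [(0.96, [224.0, 180.0, 376.0, 268.0])]
crosspiece [(0.64, [218.0, 189.0, 305.0, 235.0])]
witness [(0.82, [219.0, 180.0, 378.0, 267.0]), (0.54, [264.0, 191.0, 304.0, 207.0])]
lever_end [(0.87, [264.0, 191.0, 304.0, 207.0])]
side [[ 7.20000e-01 -4.50000e-01  5.30000e-01 -3.59430e+02]
 [-7.00000e-01 -4.50000e-01  5.60000e-01 -8.81420e+02]
 [-1.00000e-02 -7.70000e-01 -6.40000e-01  1.08634e+03]
 [ 0.00000e+00  0.00000e+00  0.00000e+
[... 497 characters left out ...]
]
lever_end []
{'t': 0.8, 'qpos': array([-1.19960009e+00,  2.99905194e-01,  1.52099838e+00,  3.49919456e-05,
        1.32071488e+00, -6.65907772e-02]), 'dq': array([ 0.00046466,  0.00111129,  0.00040597, -0.00120519, -0.00093881,
        0.00120244]), 'joint_efforts': array([-5.82805951e-04, -5.43322957e+01, -3.61976302e+01, -1.77364523e-04,
        5.22307764e-04, -1.05107031e-05]), 'tcp_pos': array([ 233.16961196, -498.11568254,  250.27841893]), 'tcp_rot': array([-3.14156917e+00, -3.55448489e-05,  4.37778356e-01]), 'contact_force': array([-0.31886269,  0.49043297,  0.45240386]), 'torque': array([-0.01218221,  0.00016183,  0.04344027]), 'gripper_force': 0.0, 'grip_width': 85.59482703841414}
```

View top.

View pics/top0.png

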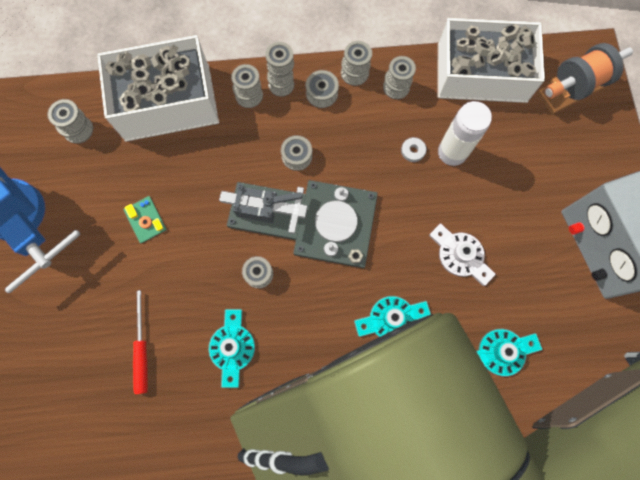

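View pics/side0.png

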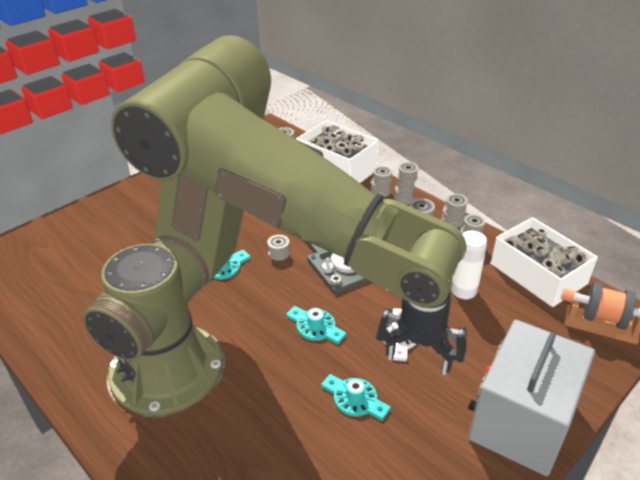

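Top view: the white bracket has its boss at about (466,251) and ears at (438,232) and (487,276). The nest is at (337,221), pins at (341,192) and (331,250), guide at about (253,203). The three turquoise brackets are decoys.

Run:
```python
from h import *
c=bot.capture('top');im=c['image']
crop=np.hstack([cv2.resize(im[175:275,215:385],None,fx=3,fy=3,interpolation=3),cv2.resize(im[215:295,422:502],(290,300))])
cv2.imwrite('pics/crop1.png',crop[:,:,::-1])
g=[d for d in bot.regions_of(c,'bracket_center') if d['bbox'][1]<280 and d['bbox'][0]>400]
if g:
    m=g[0]['region'];ys,xs=np.nonzero(m);p=np.array([atz(c,u,v,11)[:2] for u,v in zip(xs,ys)])
    q=p-p.mean(0);w,V=np.linalg.eigh(q.T@q);print('br',p.mean(0),np.degrees(np.arctan2(V[1,1],V[0,1])),np.ptp(q@V,axis=0))
for n,u,v,z in [('bossTop',466,251,42),('ear1',438,232,11),('ear2',487,276,11),('nest',337,221,30),('pin+',341,192,54),('pin-',331,250,54),('wit',253,203,58)]: print(n,atz(c,u,v,z).round(1))
print(bot.state()['tcp_rot'])
c=bot.capture('wrist');print(c['K'],c['pose'])
```

```text
br [ 709.83937537 -352.4235249 ] 141.63612671877712 [ 73.5392372 169.0465822]
bossTop [ 440.9 -302.6   42. ]
ear1 [ 492.3 -261.    11. ]
ear2 [ 391.4 -346.5   11. ]
nest [529.7 -52.3  30. ]
pin+ [583.5 -65.   54. ]
pin- [464.6 -33.   54. ]
wit [575.  115.1  58. ]
[-3.14156100e+00 -1.46994660e-05  4.37813127e-01]
[[371.64829954   0.         325.33844544]
 [  0.         371.64829954 246.40772412]
 [  0.           0.           1.        ]] [[ 4.23042327e-01 -8.74048539e-01 -2.38902368e-01  2.93819047e+02]
 [-9.06109882e-01 -4.08150799e-01 -1.11255591e-01 -4.69887259e+02]
 [-2.65405781e-04  2.63537621e-01 -9.64649082e-01  3.73793516e+02]
 [ 0.00000000e+00  0.00000000e+00  0.00000000e+00  1.00000000e+00]]
```

View pics/crop1.png

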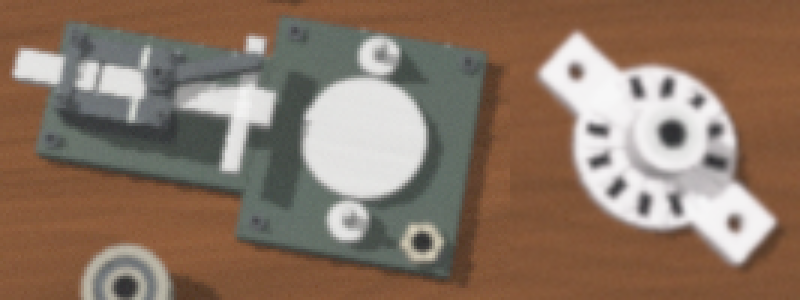

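```bash
python3 -m crank '[[[3.4,-1.1,0.5],0,0],[[3.4,-1.1,0.5],0,0],[[3.4,-1.1,0.5],0,0],[[3.4,-1.1,0.5],0,0],[[3.4,-1.1,0.5],0,0]]' 40
python3 -m crank '[[[3.4,-1.1,0.5],8.5,0],[[3.4,-1.1,0.5],0,0],[[3.4,-1.1,0.5],0,0],[[0,0,0],0,0]]'
```

```text
t: 1.45
tcp_pos: [364.7, -375.2, 225.2]
tcp_rot: [3.141, -0.0, 0.438]
contact_force: [0.4, -0.7, -0.1]
grip_width: 85.2
gripper_force: 0.0
t: 1.85
tcp_pos: [451.1, -309.0, 209.5]
tcp_rot: [-3.141, 0.0, 0.293]
contact_force: [-0.4, 0.1, 0.1]
grip_width: 85.5
gripper_force: 0.0
```

```bash
python3 -m crank '[[[0,0,0],-8.5,0],[[0,0,0],-8.5,0],[[0,0,0],-8.5,0],[[0,0,0],-8.5,0],[[0,0,0],-8.5,0]]'
python3 -m crank '[[[0,0,0],-8.5,0],[[0,0,0],-8.5,0],[[0,0,0],-8.5,0],[[0,0,0],0,0]]'
python3 - <<'E'
from h import *
c=bot.capture('wrist');save(c,'w1')
s=bot.state();print(s['tcp_pos'],np.degrees(s['tcp_rot']))
for d in bot.regions_of(c,'bracket_center')[:3]:
    m=d['region'];print(d['p'],d['bbox'],m.sum())
print('holes',[(round(d['p'],2),np.round(d['bbox'],1).tolist()) for d in bot.search_frame(c,'bracket_hole')[:5]])
for p in [(441,-303,42),(492,-261,11),(391,-346,11)]: print(proj(c,p,True))
E
```

```text
t: 2.35
tcp_pos: [448.4, -311.8, 210.4]
tcp_rot: [3.142, 0.0, 1.037]
contact_force: [-0.0, -0.4, 0.5]
grip_width: 85.2
gripper_force: 0.0
t: 2.75
tcp_pos: [448.5, -311.7, 210.4]
tcp_rot: [3.142, 0.0, 1.478]
contact_force: [0.1, 0.1, -1.1]
grip_width: 85.7
gripper_force: 0.0
[ 448.53008054 -311.68881059  210.37192025] [1.79998102e+02 4.42511982e-03 8.43770132e+01]
0.94 [130.0, 0.0, 219.4, 141.0] 8421
0.65 [91.6, 208.2, 167.9, 347.0] 6339
0.6 [246.9, 140.8, 386.8, 282.2] 10273
holes [(0.86, [251.4, 145.7, 388.7, 278.0]), (0.77, [87.9, 209.1, 168.0, 344.7]), (0.73, [130.8, 0.0, 219.2, 140.9])]
[314.72894565 220.99751581]
[369.59534087 161.56901225]
[266.43331022 265.14023336]
```

View pics/w1.png

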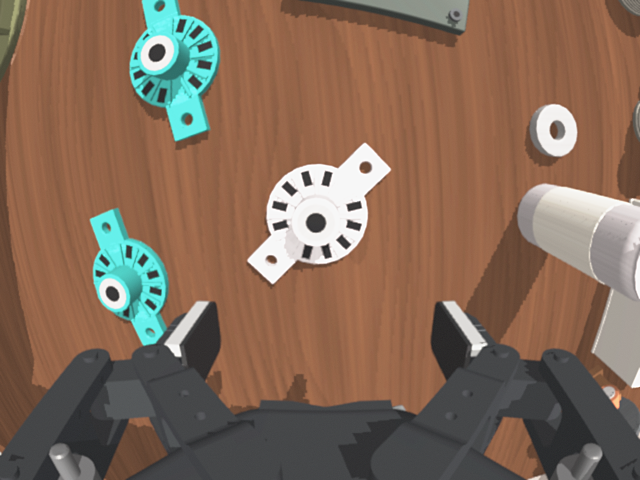

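The wrist view shows the white bracket with its boss at (316,222) and holes at (366,167) and (271,259).

```bash
cat >> h.py <<'E'
def totool(d):
    R_=R.from_euler('xyz',bot.state()['tcp_rot']).as_matrix();return (R_.T@np.array(d))/10
E
python3 - <<'E'
from h import *
c=bot.capture('wrist')
im=c['image'];hs=[]
g=im.sum(2)
for u,v in [(366,167),(271,259)]:
    w=g[v-8:v+9,u-8:u+9].astype(float);th=(w.min()+np.median(w))/2
    ys,xs=np.nonzero(w<th);u2,v2=xs.mean()+u-8,ys.mean()+v-8;hs.append(atz(c,u2,v2,11,True));print(u2,v2,len(xs),hs[-1])
d=hs[0]-hs[1];print(np.linalg.norm(d),np.degrees(np.arctan2(d[1],d[0])))
b=atz(c,316,222,42,True);m=(hs[0]+hs[1])/2;print(b,m)
s=bot.state();print(totool(np.array([m[0],m[1],33])-s['tcp_pos']))
E
```

```text
364.58181818181816 167.0 110 [ 487.73038635 -265.46164669   11.        ]
271.27941176470586 259.4264705882353 68 [ 396.25768992 -340.38210982   11.        ]
118.23844547113247 39.319097530091234
[ 442.16227572 -303.67162849   42.        ] [ 441.99403813 -302.92187825   11.        ]
[ 0.78987923 -0.7514466  17.73183051]
```

```bash
python3 -m crank '[[[0.8,-0.75,3],0,0],[[0,0,4],0,0],[[0,0,4],0,0],[[0,0,3.5],0,0],[[0,0,0],0,0]]'
python3 -m crank '[[[0,0,2.4],0,0],[[0,0,0.8],0,0],[[0,0,0],0,0.4],[[0,0,0],0,0.7],[[0,0,0],0,1]]' 60
python3 -m crank '[[[0,0,0],0,1],[[0,0,0],0,1],[[0,0,0],0,1],[[0,0,0],0,1]]' 60
```

```text
t: 3.45
tcp_pos: [440.3, -301.4, 61.4]
tcp_rot: [-3.135, -0.004, 1.474]
contact_force: [-0.9, 0.6, 0.7]
grip_width: 85.4
gripper_force: 0.0
t: 3.95
tcp_pos: [442.6, -303.1, 34.6]
tcp_rot: [3.14, 0.001, 1.476]
contact_force: [0.6, -1.0, 0.5]
grip_width: 43.6
gripper_force: 0.0
t: 4.35
tcp_pos: [442.6, -303.1, 34.9]
tcp_rot: [3.14, 0.001, 1.476]
contact_force: [-3.7, 1.9, 11.3]
grip_width: 38.6
gripper_force: 59.5
```

```bash
python3 -m crank '[[[0,0,-1.5],0,1],[[0,0,-3],0,1],[[0,0,-4],0,1],[[0,0,-4],0,1],[[0,0,-3.5],0,1]]' 60
python3 -m crank '[[[2.8,1.6,0],0,1],[[2.8,1.6,0],0,1],[[2.8,1.6,0],0,1],[[2.8,1.6,0],0,1],[[0,0,0],0,1]]' 60
python3 - <<'E'
from h import *
c=bot.capture('wrist');save(c,'w2')
s=bot.state();print(s['tcp_pos'],np.degrees(s['tcp_rot']),s['contact_force'],s['grip_width'])
for l in ['nest','pin','crosspiece','witness','lever_end','strap','cam_lever']: print(l,[(round(d['p'],2),np.round(d['bbox'],1).tolist()) for d in bot.search_frame(c,l)[:3]])
f=np.radians(-15);X=np.array([np.cos(f),np.sin(f)]);Y=np.array([-X[1],X[0]]);n=np.array([528,-51])
for a,b,z in [(0,0,30),(60,0,54),(-60,0,54),(0,155,58)]: print(proj(c,[*(n+a*X+b*Y),z],True).round())
E
```

```text
t: 4.85
tcp_pos: [441.9, -302.5, 196.4]
tcp_rot: [3.14, 0.001, 1.476]
contact_force: [0.6, -0.2, -4.4]
grip_width: 38.1
gripper_force: 61.7
t: 5.35
tcp_pos: [517.7, -194.4, 194.2]
tcp_rot: [3.141, -0.001, 1.479]
contact_force: [-0.3, 0.1, -4.3]
grip_width: 38.3
gripper_force: 61.8
[ 516.86770623 -195.75962312  194.02895299] [ 1.79992685e+02 -9.81354536e-04  8.47261177e+01] [ 0.02305427 -0.69774796 -4.60042858] 37.94990056402177
nest [(0.77, [210.6, 2.8, 434.9, 161.0])]
pin [(0.82, [212.4, 0.0, 437.2, 160.4])]
crosspiece []
witness [(0.81, [210.4, 2.5, 440.8, 161.4])]
lever_end []
strap []
cam_lever []
[321.  50.]
[404.  58.]
[238.  33.]
[ 354. -121.]
```

View pics/w2.png

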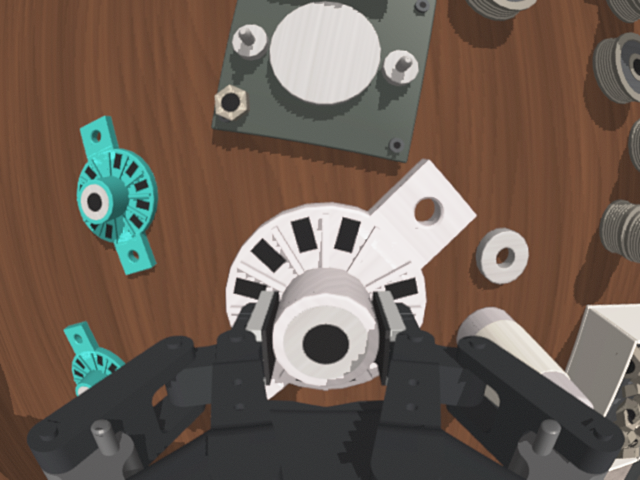

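```bash
cat > fx.py <<'E'
from h import *
def fixture(c,guess_n,f0,pads=True):
    hsv=cv2.cvtColor(c['image'],cv2.COLOR_RGB2HSV);m=((hsv[...,1]<45)&(hsv[...,2]>150)).astype(np.uint8)
    f=np.radians(f0);X=np.array([np.cos(f),np.sin(f)]);out=[]
    for a,r in [(0,43),(60,13),(-60,13)]:
        u,v=proj(c,[*(guess_n+a*X),30],True)
        n,lab,st,ce=cv2.connectedComponentsWithStats(m)
        k=min(range(1,n),key=lambda i:np.hypot(*(ce[i]-[u,v]))+(1e4 if st[i,4]<40 else 0))
        cs,_=cv2.findContours((lab==k).astype(np.uint8),cv2.RETR_EXTERNAL,cv2.CHAIN_APPROX_NONE)
        cc=max(cs,key=len)[:,0,:]
        P=np.array([atz(c,*q,30,True)[:2] for q in cc])
        (x,y),_=cv2.minEnclosingCircle(P.astype(np.float32));A=np.c_[2*P,np.ones(len(P))];s=np.linalg.lstsq(A,(P**2).sum(1),rcond=None)[0]
        rad=np.sqrt(s[2]+s[0]**2+s[1]**2);out.append(s[:2]);print('disc',a,s[:2].round(1),'r',rad.round(1),_)
    d=out[1]-out[2];print('pins d',np.linalg.norm(d),'ang',np.degrees(np.arctan2(d[1],d[0])),'mid',(out[1]+out[2])/2)
    return out
def holepx(c,u,v,k=14):
    g=c['image'].sum(2).astype(float)[v-k:v+k+1,u-k:u+k+1];th=(np.percentile(g,2)+np.percentile(g,80))/2
    n,lab,st,ce=cv2.connectedComponentsWithStats((g<th).astype(np.uint8))
    i=max(range(1,n),key=lambda i:st[i,4]);print('hole',st[i]);return ce[i]+[u-k,v-k]
E
python3 - <<'E'
from fx import *
c=bot.capture('wrist');s=bot.state();t=s['tcp_pos'];print(t)
fixture(c,np.array([528,-51]),-15)
u,v=holepx(c,428,210,20);h=atz(c,u,v,t[2]-24,True);d=h[:2]-t[:2];print(u,v,h,np.linalg.norm(d),np.degrees(np.arctan2(d[1],d[0])),s['tcp_rot'])
b=atz(c,326,345,t[2]+7,True);print('boss',b)
E
```

```text
[ 516.1121819  -197.72827088  193.37395751]
disc 0 [530.7 -51.9] r 42.1 42.945770263671875
disc 60 [588.5 -67.4] r 13.4 13.962058067321777
disc -60 [473.3 -34.5] r 13.3 13.892945289611816
pins d 119.80453329127002 ang -15.935485627071127 mid [530.93756937 -50.99160388]
hole [  7   7  26  26 557]
427.68761220825854 209.81328545780968 [ 562.21485962 -160.01604777  169.37395751] 59.562309095506436 39.2833394600865 [-3.14153946e+00 -3.88554826e-06  1.47539436e+00]
boss [ 516.15947437 -199.68756664  200.37395751]
```

```bash
python3 -m crank '[[[3.7,0.07,0],0,1],[[3.7,0,1],0,1],[[3.7,0,2],0,1],[[3.6,0,2],0,1],[[0,0,0],8.5,1]]' 60
python3 -m crank '[[[0,0,0],8.5,1],[[0,0,0],8.5,1],[[0,0,0],8.5,1],[[0,0,0],8.5,1],[[0,0,0],8.5,1]]' 60
python3 -m crank '[[[0,0,1],4.2,1],[[0,0,0],0,1],[[0,0,0],0,1],[[0,0,0],0,1]]' 60
python3 - <<'E'
from fx import *
c=bot.capture('wrist');save(c,'w3');s=bot.state();t=s['tcp_pos'];print(t,np.degrees(s['tcp_rot']),s['grip_width'])
f=np.radians(-15.9);X=np.array([np.cos(f),np.sin(f)])
for a in (60,-60): print(proj(c,[*(np.array([530.8,-51.5])+a*X),54],True),proj(c,[*(t[:2]+a*X),t[2]-24],True))
E
```

```text
t: 6.3
tcp_pos: [529.9, -47.6, 140.8]
tcp_rot: [-3.137, -0.0, 1.33]
contact_force: [-0.9, -0.7, -4.9]
grip_width: 38.4
gripper_force: 61.8
t: 6.8
tcp_pos: [530.9, -51.2, 143.3]
tcp_rot: [3.142, -0.0, 0.58]
contact_force: [-0.5, -0.8, -5.1]
grip_width: 38.3
gripper_force: 61.8
t: 7.2
tcp_pos: [531.1, -51.1, 133.7]
tcp_rot: [3.141, -0.0, 0.515]
contact_force: [-0.3, -0.1, -4.5]
grip_width: 38.2
gripper_force: 61.8
[531.14722006 -51.06167181 133.69152161] [ 1.79980613e+02 -2.53655407e-02  2.94618997e+01] 38.40559948719177
[402.17313084 193.95462791] [428.61754254 209.88793887]
[257.04050623 330.19424705] [238.32450385 381.47095114]
```

View pics/w3.png

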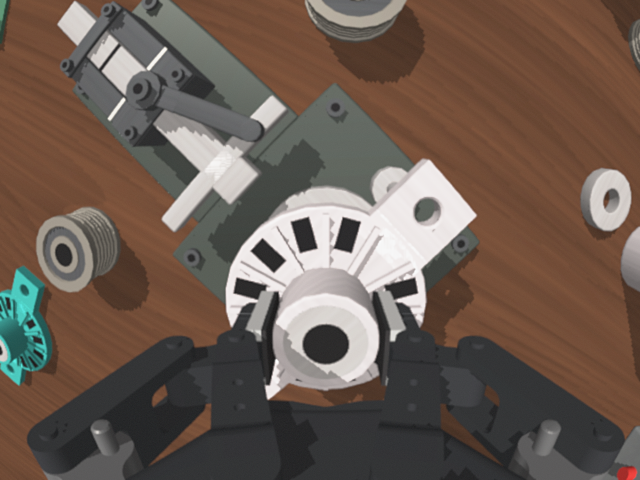

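The held bracket is over the nest, with its +x ear hole at (428,210). The strap is retracted and the lever open, its end at (255,130).

```bash
python3 -m crank '[[[0,0,2],0,1],[[0,0,2],0,1],[[0,0,0],0,1],[[0,0,0],0,1]]' 60
python3 -m crank '[[[0,0,0.5],0,1],[[0,0,0.4],0,1],[[0,0,0.3],0,1],[[0,0,0],0,1]]' 60
```

```text
t: 7.65
tcp_pos: [531.2, -51.0, 93.9]
tcp_rot: [3.141, -0.0, 0.513]
contact_force: [0.1, -0.1, -4.1]
grip_width: 37.9
gripper_force: 61.8
t: 8.05
tcp_pos: [530.8, -50.9, 81.0]
tcp_rot: [-3.141, 0.0, 0.513]
contact_force: [0.2, 0.1, -4.7]
grip_width: 38.4
gripper_force: 61.8
```

```bash
python3 -m crank '[[[0,0,0.5],0,1],[[0,0,0.4],0,1],[[0,0,0.3],0,1],[[0,0,0],0,1]]' 60
python3 -m crank '[[[0,0,0.2],0,1],[[0,0,0.1],0,1],[[0,0,0.1],0,1],[[0,0,0],0,1]]' 60
```

```text
t: 8.45
tcp_pos: [530.8, -50.9, 68.7]
tcp_rot: [-3.141, 0.001, 0.513]
contact_force: [-0.9, 0.2, -4.4]
grip_width: 38.3
gripper_force: 61.8
t: 8.85
tcp_pos: [530.9, -50.9, 65.2]
tcp_rot: [-3.141, 0.0, 0.513]
contact_force: [0.1, 0.1, -3.7]
grip_width: 38.3
gripper_force: 61.8
```

```bash
python3 -m crank '[[[0,0,0.05],0,1],[[0,0,0.05],0,1],[[0,0,0],0,1]]' 60
python3 -m crank '[[[0,0,0.05],0,1],[[0,0,0.05],0,1],[[0,0,0],0,1]]' 60
```

```text
t: 9.15
tcp_pos: [531.1, -51.0, 65.0]
tcp_rot: [3.141, -0.0, 0.513]
contact_force: [-3.7, 0.2, 4.7]
grip_width: 38.3
gripper_force: 62.8
t: 9.45
tcp_pos: [531.1, -51.0, 64.9]
tcp_rot: [3.141, -0.0, 0.513]
contact_force: [-12.3, 1.7, 19.7]
grip_width: 38.1
gripper_force: 64.2
```

```bash
python3 -m crank '[[[0,0,-0.1],0,1],[[0,0,0],0,0.5],[[0,0,0],0,0.2],[[0,0,0],0,0],[[0,0,0],0,0]]' 60
python3 -m crank '[[[0,0,-1],0,0],[[0,0,-3],0,0],[[0,0,-4],0,0],[[0,0,-3],-8.5,0],[[0,0,-1],-8.5,0]]' 
python3 -m crank '[[[0,0,0],-8.5,0],[[0,0,0],-8.5,0],[[0,0,0],-8.5,0],[[0,0,0],-2.2,0],[[0,0,0],0,0]]'
python3 - <<'E'
from fx import *
c=bot.capture('wrist');save(c,'w4');s=bot.state();t=s['tcp_pos'];print(t,np.degrees(s['tcp_rot']),s['grip_width'])
f=np.radians(-15.9);X=np.array([np.cos(f),np.sin(f)]);Y=np.array([-X[1],X[0]])
for a,b,z in [(60,0,41),(-60,0,41),(0,0,72),(0,155,58),(48,89,58),(-48,89,58),(0,61,58)]: print(a,b,z,proj(c,[*(np.array([530.8,-51.2])+a*X+b*Y),z],True).round(1))
E
```

```text
t: 9.95
tcp_pos: [531.0, -51.0, 64.2]
tcp_rot: [3.142, -0.0, 0.513]
contact_force: [0.1, 0.2, -0.2]
grip_width: 83.5
gripper_force: 0.0
t: 10.45
tcp_pos: [532.0, -51.1, 188.5]
tcp_rot: [3.137, -0.003, 0.815]
contact_force: [-0.2, -0.4, -0.9]
grip_width: 85.7
gripper_force: 0.0
t: 10.95
tcp_pos: [531.0, -50.9, 185.0]
tcp_rot: [3.141, -0.0, 1.293]
contact_force: [0.1, 0.6, -0.1]
grip_width: 85.3
gripper_force: 0.0
[531.02044555 -50.96418877 184.86778176] [ 1.79966452e+02 -5.58533101e-03  7.40112029e+01] 85.44451844660355
60 0 41 [404.4 238.6]
-60 0 41 [245.2 238.8]
0 0 72 [324.8 250. ]
0 155 58 [324.6  21.8]
48 89 58 [396.2 116.3]
-48 89 58 [253.1 116.5]
0 61 58 [324.7 156.3]
```

View pics/w4.png

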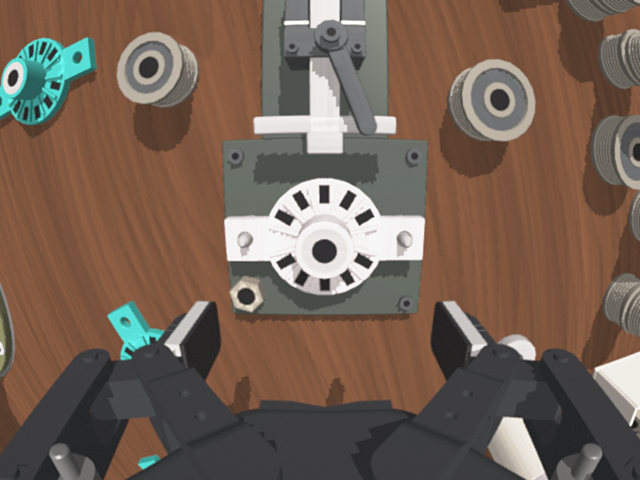

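The bracket is flush on the nest with both pins through the ears, and the fixture model matches the picture: crosspiece edge at v=117, witness lines at v=22. Next I hook behind the crosspiece.

```bash
python3 -m crank '[[[3.7,0,0],0,0],[[3.6,0,1],0,0],[[3.6,0,3],0,0],[[0,0,3],0,0],[[0,0,0],0,0]]' 30
python3 -m crank '[[[0,0,2],0,0],[[0,0,2],0,0],[[0,0,1.2],0,0],[[0,0,0.8],0,0],[[0,0,0],0,0]]'
python3 - <<'E'
from fx import *
c=bot.capture('wrist');save(c,'w5');s=bot.state();print(s['tcp_pos'],np.degrees(s['tcp_rot']),s['contact_force'])
f=np.radians(-15.9);X=np.array([np.cos(f),np.sin(f)]);Y=np.array([-X[1],X[0]]);d=s['tcp_pos'][:2]-[530.8,-51.2];print(d@X,d@Y)
for a,b,z in [(27,155,58),(-27,155,58),(10,155,58),(-10,155,58),(10,183,58)]: print(a,b,z,proj(c,[*(np.array([530.8,-51.2])+a*X+b*Y),z],True).round(1))
E
```

```text
t: 11.5
tcp_pos: [559.2, 54.6, 111.0]
tcp_rot: [-3.136, 0.002, 1.293]
contact_force: [-0.4, -0.7, 0.5]
grip_width: 85.4
gripper_force: 0.0
t: 12.0
tcp_pos: [560.8, 53.6, 54.3]
tcp_rot: [-3.141, 0.0, 1.292]
contact_force: [-0.2, -0.6, 0.3]
grip_width: 85.7
gripper_force: 0.0
[561.10729666  53.63662127  54.863989  ] [ 1.79983300e+02 -3.93096621e-03  7.40516032e+01] [-0.2365414   0.02577297  0.01154609]
0.4268203308028411 109.12867273980112
27 155 58 [405.6 211.5]
-27 155 58 [243.  211.9]
10 155 58 [354.8 211.1]
-10 155 58 [293.7 211.3]
10 183 58 [355.5 125.1]
```

View pics/w5.png

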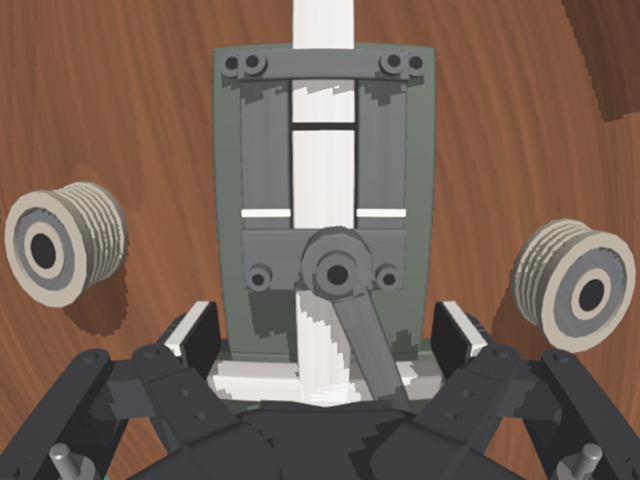

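Black strap line at v≈126, white witness lines at v≈213 (28 mm apart), fingers straddling the strap and lever.

```bash
python3 -m crank '[[[0,0,0.6],0,0.1],[[0,0,0],0,0.1],[[-0.8,0,0],0,0.1],[[-0.4,0,0],0,0.1],[[0,0,0],0,0.1]]' 30
python3 -m crank '[[[-0.6,0,0],0,0.1],[[-0.6,0,0],0,0.1],[[-0.5,0,0],0,0.1],[[0,0,0],0,0.1]]' 30
cat > look.py <<'E'
from fx import *
import sys
c=bot.capture('wrist');save(c,sys.argv[1]);s=bot.state();print(s['tcp_pos'],s['contact_force'],s['grip_width'],s['gripper_force'])
f=np.radians(-15.95);X=np.array([np.cos(f),np.sin(f)]);Y=np.array([-X[1],X[0]]);n=np.array([530.8,-51.2]);d=s['tcp_pos'][:2]-n;print('tcp fix',d@X,d@Y)
def prof(xs):
    ys=np.arange(130,210,.25);o=[]
    for y in ys:
        o.append(np.mean([cv2.getRectSubPix(c['image'].sum(2).astype(np.float32),(1,1),tuple(map(float,proj(c,[*(n+x*X+y*Y),58],True))))[0,0] for x in xs]))
    return ys,np.array(o)
ys,a=prof([-5,-2,0,2,5])
k=(ys>148)&(ys<196);i=np.argmin(np.where(k,a,1e9));w=np.clip(np.median(a[k])*.6-a,0,None)*(abs(ys-ys[i])<4);L=(w*ys).sum()/w.sum()
for X0 in (-20,20):
    ys,b=prof([X0-2,X0,X0+2]);k=(ys>145)&(ys<165);i=np.argmax(np.where(k,b,0));w=np.clip(b-np.median(b[k])*1.3,0,None)*(abs(ys-ys[i])<4);W=(w*ys).sum()/w.sum();print('line',L,'witness',W,'need mm',L-W)
E
python3 look.py w6
```

```text
t: 12.55
tcp_pos: [557.5, 41.8, 48.5]
tcp_rot: [3.141, -0.0, 1.292]
contact_force: [0.2, 2.0, -0.0]
grip_width: 76.6
gripper_force: 1.0
t: 12.95
tcp_pos: [552.9, 25.4, 48.5]
tcp_rot: [3.141, -0.0, 1.293]
contact_force: [0.5, 4.8, 1.5]
grip_width: 76.7
gripper_force: 2.2
[552.92580965  25.72335349  48.4299438 ] [-0.12048352  4.26647627  2.21167965] 77.00538059354946 2.231161594390869
tcp fix 0.13559348767802554 80.04208504896809
line 162.69662414099997 witness 154.73918708615423 need mm 7.957437054845741
line 162.69662414099997 witness 154.77608204489758 need mm 7.920542096102395
```

```bash
python3 -m crank '[[[-0.5,0,0],0,0.1],[[-0.3,0,0],0,0.1],[[0,0,0],0,0.1],[[0,0,0],0,0.1]]' 30
python3 look.py w7
```

```text
t: 13.4
tcp_pos: [550.9, 18.5, 48.5]
tcp_rot: [3.141, -0.0, 1.293]
contact_force: [0.1, 4.8, 2.4]
grip_width: 77.1
gripper_force: 2.8
[550.89590898  18.52704815  48.44214056] [0.15575491 5.15429887 2.57430553] 76.79224886648504 2.7848101872950792
tcp fix 0.1613733326923377 72.56501057997505
line 155.53663531389805 witness 154.7424018104218 need mm 0.7942335034762493
line 155.53663531389805 witness 154.82111044636923 need mm 0.7155248675288135
```

View pics/w7.png

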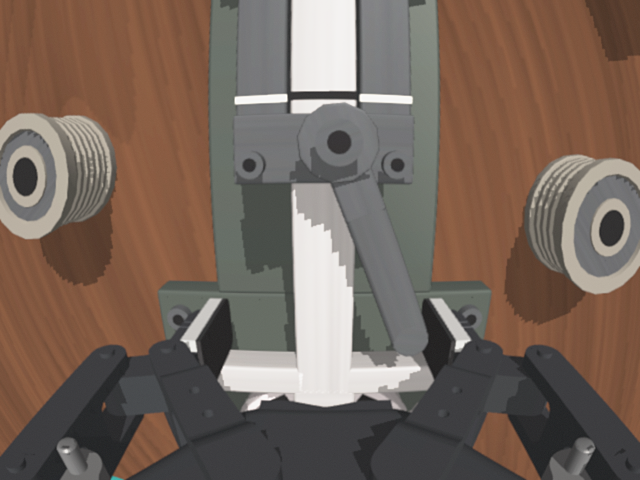

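The line is 0.8 mm short of the witness lines, and the open lever lies inside the right finger. I pull the rest and squeeze.

```bash
python3 -m crank '[[[-0.08,0,0],0,0.1],[[0,0,0],0,0.3],[[0,0,0],0,0.45],[[0,0,0],0,0.6],[[0,0,0],0,0.7]]' 30
python3 look.py w8
```

```text
t: 13.95
tcp_pos: [551.6, 17.6, 49.0]
tcp_rot: [3.139, -0.001, 1.293]
contact_force: [5.0, 3.6, 4.0]
grip_width: 25.5
gripper_force: 4.2
[551.56059865  17.55635854  49.01345568] [4.97128683 4.29007148 3.74764843] 25.65572698509024 4.013090407315758
tcp fix 1.0672176425196387 71.81434635395833
line 154.82647836715788 witness 154.74670764009662 need mm 0.0797707270612591
line 154.82647836715788 witness 154.8237774468932 need mm 0.0027009202646866015
```

```bash
python3 -m crank '[[[0,0,0],0,0.85],[[0,0,0],0,1],[[0,0,0],0,1],[[0,0,0],0,1],[[0,0,0],0,1]]' 40
python3 look.py w9
```

```text
t: 14.5
tcp_pos: [550.1, 18.0, 49.0]
tcp_rot: [-3.14, -0.0, 1.293]
contact_force: [-8.4, 7.8, 15.6]
grip_width: 19.4
gripper_force: 42.4
[550.14630949  18.01500654  49.0585939 ] [-8.34091313  7.32246014 15.22140012] 19.247691664891324 42.4422422144562
tcp fix -0.41865976519440273 71.86669287985912
line 154.88221257011116 witness 154.80110745318058 need mm 0.08110511693058697
line 154.88221257011116 witness 154.78287958010313 need mm 0.09933299000803686
```

View pics/w9.png

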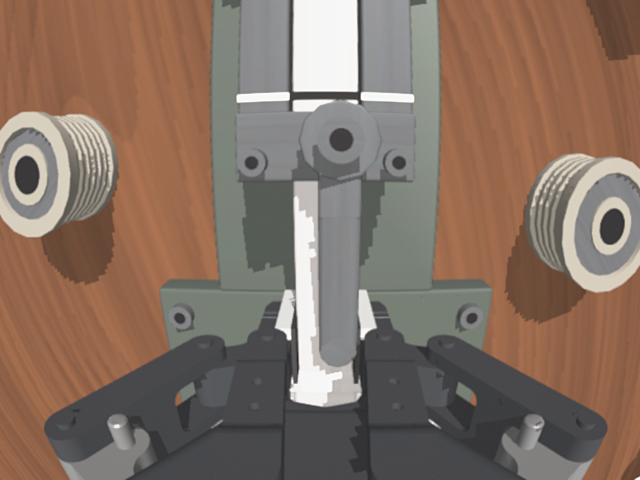

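The strap line is level with the witness lines (within 0.1 mm) and the lever lies shut along the strap, held in the grip. One hold to check it is stable, then hand-in.

```bash
python3 -m crank '[[[0,0,0],0,1],[[0,0,0],0,1],[[0,0,0],0,1],[[0,0,0],0,1],[[0,0,0],0,1]]' 40
python3 look.py w10 && python3 -c "
from cell import bot
print(bot.job_done())"
```

```text
t: 15.05
tcp_pos: [550.1, 18.0, 49.1]
tcp_rot: [-3.14, -0.0, 1.293]
contact_force: [-9.0, 8.3, 15.4]
grip_width: 19.7
gripper_force: 42.4
[550.15901923  18.02428949  49.06431442] [-7.89021547  6.87411203 15.36719373] 19.69478929582318 42.44167858734727
tcp fix -0.40899026243288045 71.879111067273
line 154.88337546806832 witness 154.80074533409078 need mm 0.08263013397754548
line 154.88337546806832 witness 154.78256267326876 need mm 0.10081279479956606
the job is handed in; nothing more can be done
None
```

The job is handed in at about 15 s: the bracket was seated flush over both pins and released, and the strap is held within about 0.1 mm of its line with the cam lever squeezed shut; I did not re-image the bracket after drawing the strap.

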